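# Clamp a pillow block in the torque-knob vise

### The arm

A 6-joint arm with a two-finger parallel gripper is mounted at the origin on the work surface. World frame = base frame: x ahead of the robot, y to its left, z up, the work surface at z = 0. Lengths are in mm, angles in rad, forces in N, time in s.
With the tool pointing down it reaches from about 300 to 825 mm from the base axis. Payload 5.4 kg.
Tool frame: the origin (TCP) lies at the very end of the fingers, on their centre line; the grasp point (between the pads) lies 19 mm behind it; z points along the fingers, y is the line along which they close (so a half turn about z gives the same grasp; the last joint's range is limited). The gripper opens to 92 mm and grips with 3 to 60 N. Pads are 20 mm wide; open, the fingers measure 128 mm over their backs; the gripper's body (75 mm by 189 mm) begins 69 mm behind the grasp point.
Start: joints at [-1.463, 0.158, 1.597, -0, 1.386, -0.21], TCP at [179.651, -546.197, 214.601] pointing down, gripper open.
Joint ranges: [-2.91, 2.91], [-0.94, 2.29], [0.18, 2.7], [-1.29, 4.43], [0.17, 2.64], [-3, 3]. Speed limits (rad/s): [2.57, 2.57, 3.14, 3.14, 3.14, 3.14].

### API

Orientations are given as a 3x3 rotation matrix whose columns are the frame's x, y, z axes.
In Python, from cell import telemetry, read_camera, camera_info, order, finder gives the robot as it stands.
- The arm moves only by the shell command python3 -m creep 'ROWS' [OPENING]. ROWS is JSON, a list of rows, each an object of numbers: "tx", "ty", "tz": the shift along the tool's x, y, z as a fraction of full scale; "rx", "ry", "rz": the turn, a rotation vector about the tool's x, y, z as a fraction of full scale. A call has 1 to 20 rows; each row shifts and turns the commanded pose from where the row before left it, along the tool's axes as they then stand; what a row does not reach is not made up. Full scale, the value 1, is 20 cm for a shift and 90 degrees for a turn. A row lasts 1/8 s, in which the tool goes at most 62.5 mm and 10.7 degrees, less where a joint would pass 70% of its speed; a pose out of reach is approached as far as the arm can. A call with a number of a shift or a turn outside -1 to 1 is refused whole. A call with a gripper value outside its range is refused whole. OPENING is the opening, from 0 (shut) to 1 (fully open), set as the call begins (- or left out, the last holds). The fingers move at their own pace and stop on an object; the grip force is fixed at half the most. Time passes only in rows, so rows that do not move let the fingers close. It gives the time, the measured TCP pose, the force, the opening and the grip force at its end, in the units of the state.
- telemetry.state(): the state, without advancing time (a new reading comes with each control period).
- read_camera(name): name is "scene" or "top" or "wrist"; returns the picture (480x640x3 uint8, red, green, blue); there is no depth.
- camera_info(name): a dict with "mtx" (3x3 intrinsics, pixels), "rvec" (rotation vector, rad) and "tvec" (3), from world to camera coordinates, as OpenCV has them. Camera axes: x right, y down, z forward; pixel columns grow to the right and rows downward; lengths in mm; the calibration is good to about 2 mm. A picture is of the moment at which its call begins: read the wrist's pose just before it. camera_info takes no time and is no camera call; for the wrist camera it gives the pose at the moment of the call.
- order.finish_job(): hands the job in; it is judged then, once.
Trained networks look in the newest picture that a camera, given by its name, has taken for a name from the list of things; names that differ only in an ending like _2 or _b are one class to them, and where a whole thing is asked for, a point or a joint stands for the part that bears it (a point fixed in the world has none). Each returns a list of dicts, best first, with "conf" (0 to 1); they miss things now and then, are a little off and sometimes report something else, mostly with a low value. They report only what shows in the picture. A call takes as long as a camera call.
- finder.masks_of(camera, name): "mask" (480x640 bool, what is visible of it) and "box" ([centre column, centre row, width, height] in pixels, round what is visible of it).
The state is a dict: "clock": time; "qpos": joint angles; "joint_velocities": joint speeds; "joint_efforts": joint torques, N m; "tcp_pos": TCP position; "ee_rot": TCP orientation; "wrist_force": force on the tool from outside, world axes, zero at the start; "ft_torque": the same for the moment, N m; "width": opening from 0.0 (shut) to 1.0 (fully open); "grip_force": force on a finger pad.
Only numpy, scipy, OpenCV 4.12 (cv2) and the standard library are available. Lean on these libraries where they do the work, as an engineer would, in place of code of your own. Each camera call takes 0.05 s, during which the arm holds its last target. There are 200 camera calls.

### The job

Stand the aluminium pillow block upright on the bed of the small vise, between its jaws, then turn the vise's black torque knob clockwise until its clutch clicks and the pin in the knob stays up. Stop at that click - turning on past it overtightens the vise and marks the block - and let go, leaving the other things on the bench alone.

Things in the scene. Friction and masses are not known exactly. Their poses are not given: they have to be found in the camera images.
- vise: small dark steel vise fixed to the bench. Origin: centre of the underside of its base (90 mm along its x, 200 mm along y, 15 mm thick; its top is the bed). Fixed jaw (70 mm along x, 24 mm thick, top at z = 45 mm) at the -y end, clamping face looking to +y at y = -66 mm. Grey gear housing 60 x 60 mm, top at z = 55 mm, at y = 20 to 80 mm; it carries the knob, axis upright at x = 0, y = 50 mm
- jaw: moving jaw, bright steel, 70 mm along x, 24 mm thick, top at z = 45 mm. Origin: on its clamping face (looking to the fixed jaw), midway along it, level with the underside of the vise; axes as the vise. The knob turned clockwise draws it along the vise's -y, 8 mm per radian, but first an unseen 0 to 4 mm of play behind it is taken up against the block. It starts 3 to 10 mm wider open than the block
- knob_grip (a point): point to grip on the black torque knob: on its upright axis, 89 mm above the underside of the vise. The knob is an upright bar 44 mm long (along this point's x axis), 12 mm thick, from 67 to 100 mm above the underside of the vise, over a disc of radius 22 mm. The point turns with the knob; clockwise seen from above closes the jaw
- pin_top (a point): top of the 8 mm steel tell-tale pin in the middle of the knob's top, 100.5 mm above the underside of the vise (nearly flush) before the click, 3 mm higher after it. The rise is too small to rely on in measured poses: feel for the click. Seen from above, small lugs on the rims of knob and steel collar are in line before the click and 17 degrees apart after it
- block: aluminium pillow block, about 0.15 to 0.31 kg. Origin: centre of its underside. Foot 60 mm along its x, 24 mm thick along its y, 36 mm tall; above it a tab 36 mm along x, 24 mm thick, its top 70 mm above the underside. It starts upright on the bench; grip the tab across the 24 mm. In the vise its 60 mm run along the jaws (the vise's x), either way round; the jaws rise 30 mm over the bed
- jar: clear screw jar with a grey lid, 60 mm across, 85 mm tall, a bystander. Origin: centre of its underside
- screwdriver: screwdriver with a black handle, about 200 mm long, lying on the bench, a bystander
- tray: grey plastic tray, 90 x 130 x 35 mm, a bystander. Origin: centre of its underside
- collar (a point): fixed point of the vise at the steel clutch collar under the knob, on its axis. The knob drags at up to 0.19 N m running free (less at rest); once the block is squeezed this climbs within 0.2 rad to 0.2 to 0.27 N m and the clutch gives way: the knob slips 0.3 rad (17 degrees) past the collar, torque falling through nothing at 0.23 rad (let go sooner, it springs back), then a firm stop: turned on, it overtightens

How it is judged:
By the outcome, as a careful person would: the job done as asked, in the order asked, and still so for the second after the job is handed in, with the robot touching nothing.
It also fails if it takes over 72 s, if anything falls off the work surface, if the arm or the gripper's body presses on something with over 40 N, if the wrist force passes 120 N, or if a joint passes its speed limit or range.

## Working session

There is one attempt and no reset: what is moved stays moved. The work goes in short steps, Python scripts to look and compute and a shell command to move; the robot and the scene stay as the last step left them, time stands still between calls to the robot, and variables do not carry over. Pictures are saved under pics/ and viewed, at most 10 in all, crops included, and the job is handed in when it is done.

```bash
ls; mkdir -p pics
python3 - <<'E'
from cell import telemetry, read_camera, camera_info, order, finder
import cv2,numpy as np
s=telemetry.state();print(s)
a=read_camera("top");b=read_camera("scene")
cv2.imwrite("pics/top.png",a[:,:,::-1]);cv2.imwrite("pics/scene.png",b[:,:,::-1])
for c in("top","scene"):
    i=camera_info(c);print(c,i)
for n in["vise","jaw","knob_grip","block","jar","screwdriver","tray"]:
    for c in ("top","scene"):
        for r in finder.masks_of(c,n)[:2]:print(c,n,round(r["conf"],2),np.round(r["box"]))
print(telemetry.state()["clock"])
E
```

```text
pics
{'clock': 0.0, 'qpos': array([-1.46309822e+00,  1.59061184e-01,  1.59819502e+00, -9.14305745e-06,
        1.38623734e+00, -2.10083231e-01]), 'joint_velocities': array([ 0.00078824,  0.00217001,  0.00119295, -0.00053246, -0.00045598,
       -0.00090584]), 'joint_efforts': array([-1.21446159e-03, -3.85578954e+01, -3.22106981e+01,  6.99825073e-02,
        3.79784871e-02, -1.72950818e-04]), 'tcp_pos': array([ 179.58177249, -545.57803391,  213.63076376]), 'ee_rot': array([[ 9.49930513e-01,  3.12461158e-01, -2.13262733e-04],
       [ 3.12460991e-01, -9.49928714e-01,  1.88891321e-03],
       [ 3.87627617e-04, -1.86097258e-03, -9.99998193e-01]]), 'wrist_force': array([ 0.19591011, -0.55901953, -0.07438021]), 'ft_torque': array([0.0189166 , 0.01783008, 0.0394514 ]), 'grip_force': 0.0, 'width': 0.9998886673605062}
top {'mtx': array([[554.49551825,   0.        , 318.41936793],
       [  0.        , 554.49551825, 242.38043211],
       [  0.        ,   0.        ,   1.        ]]), 'rvec': array([ 2.08170613, -2.13944753,  0.2197093 ]), 'tvec': array([  22.22038026,  657.61055645, 1138.44647419])}
scene {'mtx': array([[596.08821631,   0.        , 330.48564683],
       [  0.        , 596.08821631, 242.07855539],
       [  0.        ,   0.        ,   1.        ]]), 'rvec': array([ 1.28822929,  2.12321878, -1.05337267]), 'tvec': array([ 308.85071785, -263.81435642, 1927.11555007])}
top vise 0.56 [301. 288.  91.  49.]
scene vise 0.87 [365. 262.  87.  52.]
top jaw 0.77 [310. 284.  18.  33.]
scene jaw 0.78 [357. 254.  18.  25.]
top knob_grip 0.61 [278. 286.  20.  22.]
scene knob_grip 0.63 [385. 249.  19.  19.]
scene block 0.74 [285. 213.  15.  30.]
top jar 0.95 [375. 203.  29.  37.]
scene jar 0.6 [266. 276.  26.  37.]
top screwdriver 0.66 [505. 301.  15.  90.]
scene screwdriver 0.56 [237. 202.  33.  24.]
top tray 0.81 [160. 282.  61.  41.]
scene tray 0.62 [485. 307.  67.  52.]
0.8
```

Run:
```python
import cv2
a=cv2.imread("pics/top.png");b=cv2.imread("pics/scene.png")
cv2.imwrite("pics/m.png",cv2.resize(a[170:380,120:520],None,fx=2,fy=2,interpolation=cv2.INTER_CUBIC))
cv2.imwrite("pics/m2.png",cv2.resize(b[170:370,200:540],None,fx=2.3,fy=2.3,interpolation=cv2.INTER_CUBIC))
```

```text
(no output)
```

View pics/m.png

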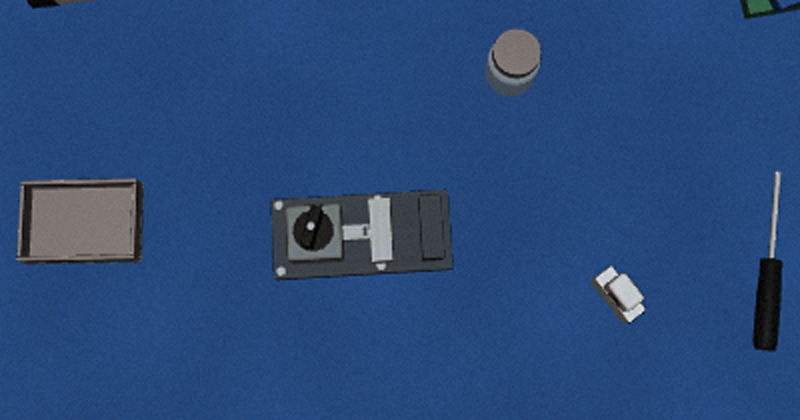

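View pics/m2.png

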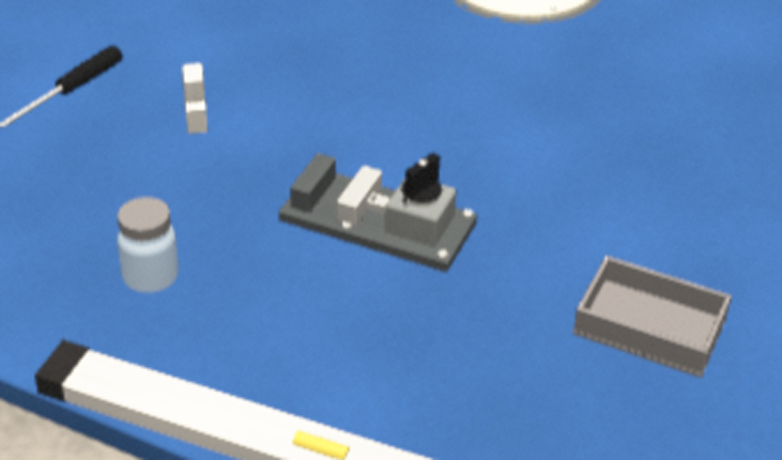

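The top view shows the vise with its knob at crop (313,228), the moving jaw at (380,230), and the fixed jaw at (432,227). The block stands at (622,293), its tab top centred about (626,291). The jar, tray and screwdriver are well apart from these.

```bash
cat > h.py <<'E'
from cell import telemetry, read_camera, camera_info, order, finder
import cv2,numpy as np
def ray(c,px,z,info=None):
    i=info or camera_info(c);R=cv2.Rodrigues(i["rvec"])[0];C=-R.T@np.ravel(i["tvec"])
    px=np.atleast_2d(px).astype(float)
    d=np.c_[px,np.ones(len(px))]@np.linalg.inv(i["mtx"]).T@R
    return (C+d*((z-C[2])/d[:,2])[:,None])[:,:2]
def proj(c,P,info=None):
    i=info or camera_info(c)
    return cv2.projectPoints(np.atleast_2d(P).astype(float),i["rvec"],i["tvec"],i["mtx"],None)[0][:,0]
def steps(goal,yaw=None):
    "shift (fractions) in the tool frame and yaw (deg, of tool y, mod 180) to a goal"
    s=telemetry.state();R=s["ee_rot"];d=R.T@(np.array(goal)-s["tcp_pos"])/200
    print("t",s["clock"],"tcp",s["tcp_pos"].round(1),"shift",d.round(4))
    if yaw is not None:
        y=np.degrees(np.arctan2(R[1,1],R[0,1]));dy=(yaw-y+90)%180-90
        print("tool y yaw",y.round(2),"rz frac (tool down)",(-dy/90).round(4),"q6",s["qpos"][5].round(3))
E
python3 - <<'E'
from h import *
f=lambda L:np.array(L)/2+[120,170]
v=ray("top",f([(273,200),(447,190),(453,268),(278,279)]),15);print("vise",v.round(1))
print("sides",np.linalg.norm(np.roll(v,-1,0)-v,axis=1),"centre",v.mean(0))
d=(v[0]+v[3]-v[1]-v[2]);print("vise y dir deg",np.degrees(np.arctan2(d[1],d[0])))
print("knob",ray("top",f([(311,227)]),100))
b=ray("top",f([(627,272),(645,301),(626,313),(607,282)]),70);print("tab",b.round(1),b.mean(0),np.linalg.norm(np.roll(b,-1,0)-b,axis=1))
d=b[1]+b[2]-b[0]-b[3];print("block x deg",np.degrees(np.arctan2(d[1],d[0])))
g=ray("top",f([(608,266),(644,311)]),36);print(g,np.linalg.norm(g[1]-g[0]))
b=b.mean(0)
d=np.degrees(np.arctan2(d[1],d[0]))
steps([b[0],b[1],200],d+90)
print(finder.masks_of("scene","block")[0]["box"],proj("scene",[[*b,0],[*b,70]]))
E
```

```text
vise [[609.7 145.4]
 [615.7 -51. ]
 [527.6 -54.5]
 [520.7 140.2]]
sides [196.50480688  88.09964825 194.79585327  89.06679731] centre [568.42362665  44.99536211]
vise y dir deg 91.88635777050764
knob [[566.14861508  96.21790506]]
tab [[ 513.  -236.2]
 [ 482.  -253. ]
 [ 470.  -232.1]
 [ 503.  -214.3]] [ 492.01720118 -233.88915572] [35.28599514 24.08792652 37.52110515 24.05984618]
block x deg -151.56313164507395
[[ 523.14334144 -222.86550494]
 [ 473.43093815 -258.5998069 ]] 61.22306246349819
t 0.8 tcp [ 179.6 -546.2  214.7] shift [ 1.9716 -0.9954  0.0731]
tool y yaw -71.79 rz frac (tool down) -0.1137 q6 -0.21
[284.9, 212.6, 15.2, 29.8] [[284.76865931 221.10919152]
 [283.13744327 200.36108442]]
```

```bash
python3 -m creep '[{"tx":0.246,"ty":-0.124},{"tx":0.246,"ty":-0.124},{"tx":0.246,"ty":-0.124},{"tx":0.246,"ty":-0.124},{"tx":0.246,"ty":-0.124},{"tx":0.246,"ty":-0.124},{"tx":0.246,"ty":-0.124},{"tx":0.25,"ty":-0.127},{"rz":-0.113},{}]' 1
python3 - <<'E'
from h import *
i=camera_info("wrist");a=read_camera("wrist");cv2.imwrite("pics/w1.png",a[:,:,::-1])
np.savez("w1.npz",**i)
steps([492,-233.9,150],118.4)
for r in finder.masks_of("wrist","block"):print(r["conf"],r["box"],cv2.minAreaRect(np.argwhere(r["mask"])[:,::-1].astype(np.float32)))
E
```

```text
invalid input at $[0]: expected keys tx, ty, tz, rx, ry, rz
```

```bash
python3 -m creep '[{"tx":0.246,"ty":-0.124,"tz":0,"rx":0,"ry":0,"rz":0},{"tx":0.246,"ty":-0.124,"tz":0,"rx":0,"ry":0,"rz":0},{"tx":0.246,"ty":-0.124,"tz":0,"rx":0,"ry":0,"rz":0},{"tx":0.246,"ty":-0.124,"tz":0,"rx":0,"ry":0,"rz":0},{"tx":0.246,"ty":-0.124,"tz":0,"rx":0,"ry":0,"rz":0},{"tx":0.246,"ty":-0.124,"tz":0,"rx":0,"ry":0,"rz":0},{"tx":0.246,"ty":-0.124,"tz":0,"rx":0,"ry":0,"rz":0},{"tx":0.25,"ty":-0.127,"tz":0,"rx":0,"ry":0,"rz":0},{"tx":0,"ty":0,"tz":0,"rx":0,"ry":0,"rz":-0.113},{"tx":0,"ty":0,"tz":0,"rx":0,"ry":0,"rz":0}]' 1
python3 - <<'E'
from h import *
i=camera_info("wrist");a=read_camera("wrist");cv2.imwrite("pics/w1.png",a[:,:,::-1])
np.savez("w1.npz",**i)
steps([492,-233.9,150],118.4)
for r in finder.masks_of("wrist","block"):print(r["conf"],r["box"],cv2.minAreaRect(np.argwhere(r["mask"])[:,::-1].astype(np.float32)))
E
```

```text
clock: 2.1
tcp_pos: [492.4, -233.5, 214.6]
ee_rot: [[0.88, 0.475, -0.0], [0.475, -0.88, -0.0], [-0.0, 0.0, -1.0]]
wrist_force: [0.1, -1.7, -0.1]
width: 0.996
grip_force: 0.0
t 2.15 tcp [ 492.1 -233.9  214.6] shift [-2.000e-04 -4.000e-04  3.229e-01]
tool y yaw -61.8 rz frac (tool down) -0.0022 q6 0.413
0.68 [319.2, 209.1, 34.5, 81.2] ((317.95904541015625, 207.32492065429688), (74.98206329345703, 31.85148811340332), 83.1572265625)
```

View pics/w1.png

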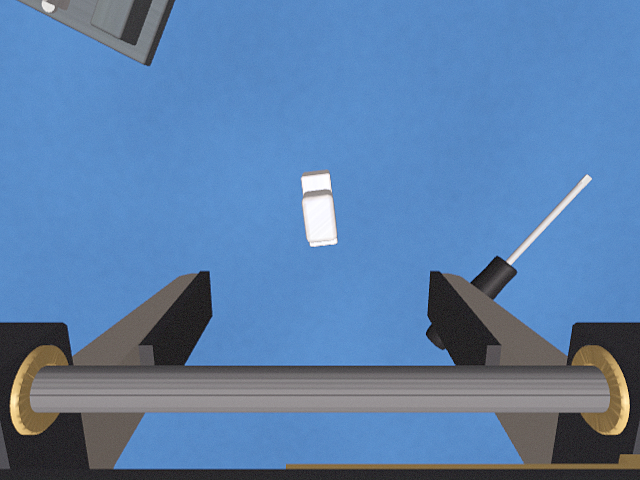

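The wrist view shows the tab top with corners about (303,193), (331,191), (337,240) and (309,244), so the block is turned roughly 6° from the tool. The screwdriver is clear to the right.

Run:
```python
from h import *
i=dict(np.load("w1.npz"))
b=ray("w",[(303,193),(331,191),(337,240),(309,244)],70,i);print(b.round(1),b.mean(0),np.linalg.norm(np.roll(b,-1,0)-b,axis=1))
for d in (b[0]+b[1]-b[2]-b[3],b[1]+b[2]-b[0]-b[3]):print(np.degrees(np.arctan2(d[1],d[0])))
g=ray("w",[(301,171),(329,171)],36,i);h=ray("w",[(309,246),(338,244)],36,i);print(g,h,(g.mean(0)+h.mean(0))/2,np.linalg.norm(g.mean(0)-h.mean(0)))
d=g.mean(0)-h.mean(0);print(np.degrees(np.arctan2(d[1],d[0])))
```

```text
[[ 505.8 -212.1]
 [ 516.8 -229.5]
 [ 486.3 -251.4]
 [ 473.5 -234.2]] [ 495.61639247 -231.7927781 ] [20.63086887 37.51565184 21.40328462 39.09217087]
35.04735590573498
-55.35355578527892
[[ 515.63541533 -203.59559116]
 [ 526.33113017 -223.42924021]] [[ 463.38192378 -238.66244557]
 [ 476.47682266 -259.26367402]] [ 495.45632299 -231.23773774] 62.15503861853808
34.77521707064822
```

```bash
python3 -m creep '[{"tx":0.015,"ty":-0.003,"tz":0.2,"rx":0,"ry":0,"rz":0},{"tx":0,"ty":0,"tz":0.25,"rx":0,"ry":0,"rz":-0.069},{"tx":0,"ty":0,"tz":0.25,"rx":0,"ry":0,"rz":0},{"tx":0,"ty":0,"tz":0.153,"rx":0,"ry":0,"rz":0},{"tx":0,"ty":0,"tz":0,"rx":0,"ry":0,"rz":0}]' 0.6 && python3 -m creep '[{"tx":0,"ty":0,"tz":0,"rx":0,"ry":0,"rz":0},{"tx":0,"ty":0,"tz":0,"rx":0,"ry":0,"rz":0},{"tx":0,"ty":0,"tz":0,"rx":0,"ry":0,"rz":0},{"tx":0,"ty":0,"tz":0,"rx":0,"ry":0,"rz":0},{"tx":0,"ty":0,"tz":0,"rx":0,"ry":0,"rz":0},{"tx":0,"ty":0,"tz":0,"rx":0,"ry":0,"rz":0}]' 0
```

```text
clock: 2.82
tcp_pos: [492.1, -231.2, 41.6]
ee_rot: [[0.825, 0.565, -0.005], [0.565, -0.825, 0.004], [-0.002, -0.006, -1.0]]
wrist_force: [-0.1, 0.4, -1.1]
width: 0.603
grip_force: 0.0
clock: 3.58
tcp_pos: [495.1, -232.4, 45.1]
ee_rot: [[0.823, 0.568, 0.001], [0.568, -0.823, -0.001], [0.0, 0.001, -1.0]]
wrist_force: [-0.9, 0.8, 6.0]
width: 0.26
grip_force: 29.9
```

```bash
python3 -m creep '[{"tx":0,"ty":0,"tz":-0.1,"rx":0,"ry":0,"rz":0},{"tx":0,"ty":0,"tz":-0.2,"rx":0,"ry":0,"rz":0},{"tx":0,"ty":0,"tz":-0.2,"rx":0,"ry":0,"rz":0},{"tx":0,"ty":0,"tz":-0.22,"rx":0,"ry":0,"rz":0},{"tx":0.188,"ty":-0.141,"tz":0,"rx":0,"ry":0,"rz":0},{"tx":0.188,"ty":-0.141,"tz":0,"rx":0,"ry":0,"rz":0},{"tx":0.188,"ty":-0.141,"tz":0,"rx":0,"ry":0,"rz":0},{"tx":0.188,"ty":-0.141,"tz":0,"rx":0,"ry":0,"rz":0},{"tx":0.188,"ty":-0.141,"tz":0,"rx":0,"ry":0,"rz":0},{"tx":0,"ty":0,"tz":0,"rx":0,"ry":0,"rz":0.091},{"tx":0,"ty":0,"tz":0,"rx":0,"ry":0,"rz":0.091},{"tx":0,"ty":0,"tz":0,"rx":0,"ry":0,"rz":0.091},{"tx":0,"ty":0,"tz":0,"rx":0,"ry":0,"rz":0.09},{"tx":0,"ty":0,"tz":0,"rx":0,"ry":0,"rz":0},{"tx":0,"ty":0,"tz":0,"rx":0,"ry":0,"rz":0}]' 0
python3 - <<'E'
from h import *
i=camera_info("wrist");a=read_camera("wrist");cv2.imwrite("pics/w2.png",a[:,:,::-1])
np.savez("w2.npz",**i)
steps([570.2,-9,190],-88);print(telemetry.state()["wrist_force"])
E
```

```text
clock: 5.45
tcp_pos: [568.8, -9.1, 187.4]
ee_rot: [[0.999, 0.036, -0.001], [0.036, -0.999, 0.0], [-0.001, -0.0, -1.0]]
wrist_force: [-0.6, -0.8, -3.8]
width: 0.26
grip_force: 30.0
t 5.5 tcp [568.9  -9.1 187.6] shift [ 0.0063 -0.0004 -0.012 ]
tool y yaw -87.98 rz frac (tool down) 0.0002 q6 1.307
[-1.21750898  0.7014601  -3.3369267 ]
```

View pics/w2.png

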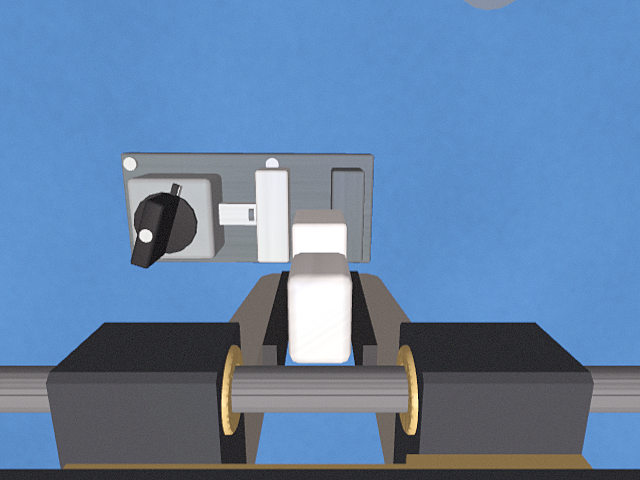

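The wrist view shows the held block at (320,290). The moving jaw's face edge is at column 289 and the fixed jaw's face edge at column about 332. The base corners are at (122,153), (372,154) and (369,262), and the knob pin is at (146,236).

Run:
```python
from h import *
i=dict(np.load("w2.npz"))
b=ray("w",[(122,153),(372,154),(369,262),(128,262)],15,i);print("base",b.round(1))
d=b[0]-b[1];th=np.arctan2(d[1],d[0]);print("ydir",np.degrees(th),np.linalg.norm(d))
print("fix",ray("w",[(331,169),(364,169)],45,i).round(1),"mov",ray("w",[(288.5,168),(289.5,262),(256,168),(257,262)],45,i).round(1))
print("knob",ray("w",[(146,236)],100.5,i).round(1))
P=telemetry.state()["tcp_pos"];
# block's lower-front edges: foot top z=36-45+tcp
z=P[2]-45+36
print("block foot far edge",ray("w",[(293,222),(347,222)],z,i).round(1),"far top edge",ray("w",[(293,210),(346,210)],z,i).round(1))
print("tab",ray("w",[(290,275),(350,275),(351,361),(290,361)],P[2]+25,i).round(1))
# edges via gradient
g=cv2.cvtColor(cv2.imread("pics/w2.png"),cv2.COLOR_BGR2GRAY)
for r in(175,185,195):print(r,g[r,250:375:1].tolist())
```

```text
base [[612.1 148. ]
 [618.3 -47.7]
 [529.7 -51. ]
 [522.5 149.8]]
ydir 91.81108447439007 195.7744788804104
fix [[608.3 -15.3]
 [609.2 -39. ]] mov [[607.9  15.3]
 [537.   13.3]
 [607.1  38.7]
 [536.1  38. ]]
knob [[568.6  98.5]]
block foot far edge [[598.    3.8]
 [598.9 -19.2]] far top edge [[603.2   3.9]
 [604.  -18.5]]
tab [[586.4   2.5]
 [587.1 -18.8]
 [553.2 -20.9]
 [552.4   1.9]]
175 [138, 141, 140, 135, 138, 191, 233, 241, 239, 236, 240, 237, 235, 235, 234, 233, 234, 234, 237, 236, 236, 237, 237, 239, 239, 237, 237, 236, 236, 237, 237, 238, 236, 237, 235, 232, 216, 181, 106, 114, 136, 141, 139, 137, 136, 134, 138, 139, 136, 137, 137, 138, 138, 136, 137, 138, 136, 136, 137, 135, 139, 135, 136, 137, 137, 134, 133, 135, 138, 136, 131, 137, 135, 135, 137, 137, 136, 133, 137, 139, 141, 53, 97, 130, 138, 137, 139, 140, 141, 138, 141, 142, 144, 140, 141, 134, 135, 138, 133, 141, 139, 140, 141, 144, 142, 138, 141, 138, 139, 139, 139, 142, 144, 127, 99, 140, 134, 135, 133, 134, 133, 132, 114, 105, 139]
185 [135, 137, 138, 135, 130, 147, 232, 240, 241, 239, 239, 238, 236, 236, 234, 234, 
[... 469 characters left out ...]
40, 139, 139, 121, 90, 140, 138, 140, 136, 134, 137, 125, 114, 112, 139]
195 [134, 135, 133, 135, 127, 133, 232, 235, 240, 241, 238, 239, 236, 236, 234, 235, 234, 235, 236, 236, 237, 238, 239, 239, 240, 239, 239, 237, 238, 235, 237, 235, 236, 236, 234, 235, 219, 208, 97, 116, 124, 137, 135, 132, 134, 136, 133, 134, 133, 135, 136, 136, 134, 138, 136, 137, 134, 138, 138, 134, 137, 136, 138, 134, 136, 138, 139, 132, 133, 134, 137, 133, 133, 136, 132, 133, 135, 134, 135, 139, 120, 59, 115, 130, 141, 139, 139, 138, 137, 137, 142, 141, 145, 142, 138, 135, 137, 139, 139, 140, 138, 142, 138, 137, 137, 133, 139, 135, 136, 138, 139, 141, 133, 126, 109, 136, 136, 133, 131, 132, 138, 117, 110, 140, 135]
```

```bash
python3 -m creep '[{"tx":0.012,"ty":-0.038,"tz":0,"rx":0,"ry":0,"rz":0.002},{"tx":0,"ty":0,"tz":0.16,"rx":0,"ry":0,"rz":0},{"tx":0,"ty":0,"tz":0.16,"rx":0,"ry":0,"rz":0},{"tx":0,"ty":0,"tz":0.143,"rx":0,"ry":0,"rz":0},{"tx":0,"ty":0,"tz":0,"rx":0,"ry":0,"rz":0},{"tx":0,"ty":0,"tz":0,"rx":0,"ry":0,"rz":0}]' 0
python3 - <<'E'
from h import *
i=camera_info("wrist");a=read_camera("wrist");cv2.imwrite("pics/w3.png",a[:,:,::-1])
np.savez("w3.npz",**i)
steps([571,-1.5,61],-88.2);print(telemetry.state()["wrist_force"])
E
```

```text
clock: 6.25
tcp_pos: [572.4, -1.4, 96.8]
ee_rot: [[1.0, 0.031, 0.002], [0.031, -1.0, -0.0], [0.002, 0.0, -1.0]]
wrist_force: [0.7, 1.1, -2.1]
width: 0.26
grip_force: 30.0
t 6.3 tcp [572.7  -1.5  97.3] shift [-0.0091 -0.0006  0.1812]
tool y yaw -88.24 rz frac (tool down) -0.0004 q6 1.326
[ 0.49557933 -0.78958814 -2.7914175 ]
```

View pics/w3.png

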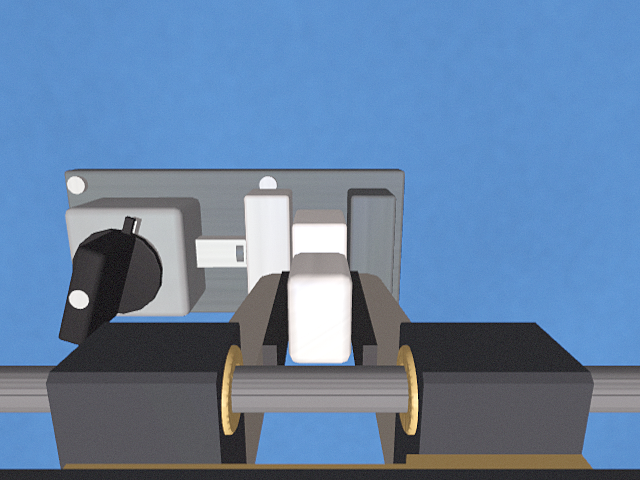

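The block foot (columns 293–347) lines up with the jaw gap (291–348), both centred near column 320. It is safe to lower.

```bash
Z='' ; python3 -m creep '[{"tx":0,"ty":0,"tz":0.07,"rx":0,"ry":0,"rz":0},{"tx":0,"ty":0,"tz":0.06,"rx":0,"ry":0,"rz":0},{"tx":0,"ty":0,"tz":0.035,"rx":0,"ry":0,"rz":0},{"tx":0,"ty":0,"tz":0,"rx":0,"ry":0,"rz":0},{"tx":0,"ty":0,"tz":0,"rx":0,"ry":0,"rz":0}]' 0
```

```text
clock: 6.92
tcp_pos: [571.6, -1.6, 62.6]
ee_rot: [[1.0, 0.03, 0.0], [0.03, -1.0, -0.0], [0.0, 0.0, -1.0]]
wrist_force: [-0.3, 0.2, -2.2]
width: 0.259
grip_force: 30.0
```

```bash
python3 -m creep '[{"tx":0,"ty":0,"tz":0.007,"rx":0,"ry":0,"rz":0},{"tx":0,"ty":0,"tz":0,"rx":0,"ry":0,"rz":0},{"tx":0,"ty":0,"tz":0,"rx":0,"ry":0,"rz":0}]' 0; python3 -m creep '[{"tx":0,"ty":0,"tz":0.005,"rx":0,"ry":0,"rz":0},{"tx":0,"ty":0,"tz":0,"rx":0,"ry":0,"rz":0},{"tx":0,"ty":0,"tz":0,"rx":0,"ry":0,"rz":0}]' 0
```

```text
clock: 7.3
tcp_pos: [571.4, -1.5, 61.1]
ee_rot: [[1.0, 0.03, 0.0], [0.03, -1.0, -0.0], [0.0, 0.0, -1.0]]
wrist_force: [0.4, 0.3, -3.1]
width: 0.259
grip_force: 30.0
clock: 7.68
tcp_pos: [571.5, -1.5, 60.2]
ee_rot: [[1.0, 0.03, 0.0], [0.03, -1.0, -0.0], [0.0, 0.0, -1.0]]
wrist_force: [-1.1, 0.1, -1.0]
width: 0.261
grip_force: 30.0
```

```bash
python3 -m creep '[{"tx":0,"ty":0,"tz":0.004,"rx":0,"ry":0,"rz":0},{"tx":0,"ty":0,"tz":0,"rx":0,"ry":0,"rz":0},{"tx":0,"ty":0,"tz":0,"rx":0,"ry":0,"rz":0}]' 0
```

```text
clock: 8.05
tcp_pos: [571.6, -1.5, 60.2]
ee_rot: [[1.0, 0.03, 0.0], [0.03, -1.0, -0.0], [0.0, 0.0, -1.0]]
wrist_force: [-3.1, 1.3, 4.7]
width: 0.256
grip_force: 30.0
```

```bash
python3 -m creep '[{"tx":0,"ty":0,"tz":-0.003,"rx":0,"ry":0,"rz":0},{"tx":0,"ty":0,"tz":0,"rx":0,"ry":0,"rz":0},{"tx":0,"ty":0,"tz":0,"rx":0,"ry":0,"rz":0},{"tx":0,"ty":0,"tz":-0.05,"rx":0,"ry":0,"rz":0},{"tx":0,"ty":0,"tz":-0.2,"rx":0,"ry":0,"rz":0},{"tx":0,"ty":0,"tz":-0.2,"rx":0,"ry":0,"rz":0},{"tx":0,"ty":0,"tz":-0.1,"rx":0,"ry":0,"rz":0},{"tx":-0.003,"ty":-0.25,"tz":0,"rx":0,"ry":0,"rz":0},{"tx":-0.002,"ty":-0.25,"tz":0,"rx":0,"ry":0,"rz":0},{"tx":0,"ty":0,"tz":0,"rx":0,"ry":0,"rz":0}]' 0.45; python3 -m creep '[{"tx":0,"ty":0,"tz":0,"rx":0,"ry":0,"rz":-0.118},{"tx":0,"ty":0,"tz":0,"rx":0,"ry":0,"rz":-0.118},{"tx":0,"ty":0,"tz":0,"rx":0,"ry":0,"rz":-0.118},{"tx":0,"ty":0,"tz":0,"rx":0,"ry":0,"rz":-0.118},{"tx":0,"ty":0,"tz":0,"rx":0,"ry":0,"rz":-0.118},{"tx":0,"ty":0,"tz":0,"rx":0,"ry":0,"rz":-0.118},{"tx":0,"ty":0,"tz":0,"rx":0,"ry":0,"rz":-0.118},{"tx":0,"ty":0,"tz":0,"rx":0,"ry":0,"rz":-0.118},{"tx":0,"ty":0,"tz":0,"rx":0,"ry":0,"rz":-0.118},{"tx":0,"ty":0,"tz":0,"rx":0,"ry":0,"rz":-0.118},{"tx":0,"ty":0,"tz":0,"rx":0,"ry":0,"rz":-0.118},{"tx":0,"ty":0,"tz":0,"rx":0,"ry":0,"rz":-0.118},{"tx":0,"ty":0,"tz":0,"rx":0,"ry":0,"rz":-0.118},{"tx":0,"ty":0,"tz":0,"rx":0,"ry":0,"rz":-0.118},{"tx":0,"ty":0,"tz":0,"rx":0,"ry":0,"rz":-0.118},{"tx":0,"ty":0,"tz":0,"rx":0,"ry":0,"rz":-0.118},{"tx":0,"ty":0,"tz":0,"rx":0,"ry":0,"rz":0},{"tx":0,"ty":0,"tz":0,"rx":0,"ry":0,"rz":0}]' 0.7
python3 - <<'E'
from h import *
i=camera_info("wrist");a=read_camera("wrist");cv2.imwrite("pics/w4.png",a[:,:,::-1])
np.savez("w4.npz",**i)
print(ray("w",[(78,299)],100.5,dict(np.load("w3.npz"))))
steps([568.6,98.5,71]);s=telemetry.state();print(s["ee_rot"].round(3),s["qpos"],s["ft_torque"],s["wrist_force"])
E
```

```text
clock: 9.3
tcp_pos: [567.0, 101.2, 170.6]
ee_rot: [[0.999, 0.035, 0.001], [0.035, -0.999, 0.001], [0.001, -0.001, -1.0]]
wrist_force: [-0.5, -0.9, -0.7]
width: 0.45
grip_force: 0.0
clock: 11.55
tcp_pos: [567.5, 97.9, 170.0]
ee_rot: [[-0.989, 0.149, 0.0], [0.149, 0.989, -0.0], [-0.0, -0.0, -1.0]]
wrist_force: [-1.0, 0.3, -1.1]
width: 0.701
grip_force: 0.0
[[569.11886523  98.85555568]]
t 11.6 tcp [567.4  98.  170. ] shift [-0.0054  0.0036  0.4948]
[[-0.989  0.148  0.   ]
 [ 0.148  0.989 -0.   ]
 [-0.    -0.    -1.   ]] [-3.86969821e-02  1.97034450e-01  1.64326783e+00 -1.63180144e-04
  1.30110887e+00 -1.46095571e+00] [ 0.06431512 -0.16746653  0.0177981 ] [0.85599204 0.95361889 1.09332533]
```

View pics/w4.png

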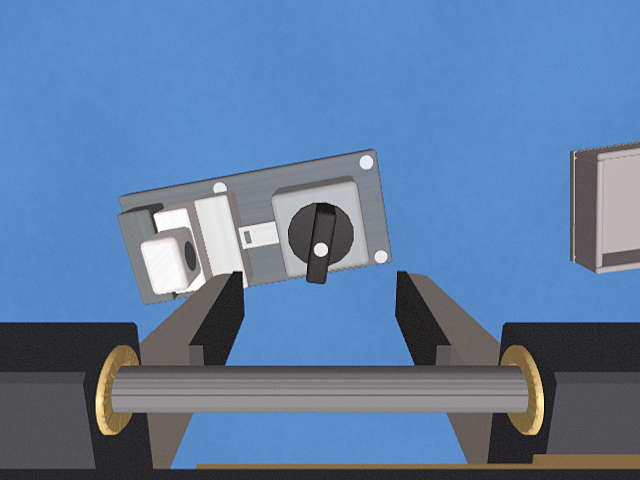

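The wrist view shows the block standing between the jaws, the bar end at about (316,281), the pin at (320.5,249.5) and the far bar end near (326,207).

Run:
```python
from h import *
i=dict(np.load("w4.npz"))
p=ray("w",[(316,282),(320.5,249.5),(325.5,207),(307,281),(325,281)],100,i);print(p.round(1))
for d in(p[1]-p[0],p[2]-p[1],p[2]-p[0],p[3]-p[4]):print(np.degrees(np.arctan2(d[1],d[0])),np.linalg.norm(d))
# dark pixels of bar top
a=cv2.imread("pics/w4.png");g=a.max(2)
for r in range(204,288,6):print(r,g[r,296:346:2].tolist())
```

```text
[[588.2  93.4]
 [568.9  99. ]
 [544.6 105.5]
 [586.8  88.3]
 [588.4  98.8]]
163.88093851713847 20.132204744164603
165.0110100184224 25.133964690535784
164.5084108230414 45.263995174426405
-98.5893384416315 10.624872736207507
204 [195, 193, 196, 196, 198, 206, 174, 81, 67, 73, 71, 25, 22, 26, 25, 28, 3, 50, 166, 199, 206, 197, 195, 195, 198]
210 [200, 170, 53, 82, 83, 81, 81, 80, 73, 84, 29, 27, 34, 34, 25, 25, 37, 31, 31, 37, 91, 76, 69, 134, 209]
216 [74, 80, 77, 78, 82, 79, 75, 74, 80, 67, 49, 68, 75, 75, 74, 78, 76, 75, 77, 61, 56, 82, 73, 80, 78]
222 [76, 70, 76, 78, 72, 74, 74, 80, 77, 15, 53, 67, 70, 73, 72, 72, 78, 73, 79, 46, 82, 74, 79, 80, 76]
228 [73, 75, 74, 74, 78, 83, 74, 76, 70, 35, 69, 73, 75, 70, 80, 75, 73, 72, 59, 38, 72, 76, 77, 76, 79]
234 [69, 76, 70, 70, 78, 76, 76, 78, 14, 55, 67, 68, 75, 74, 74, 70, 74, 76, 44, 79, 77, 78, 76, 75, 79]
240 [67, 69, 75, 76, 70, 76, 71, 76, 31, 65, 72, 79, 72, 71, 73, 73, 73, 55, 37, 78, 79, 70, 69, 73, 74]
246 [75, 71, 74, 71, 71, 69, 77, 26, 50, 128, 241, 233, 229, 232, 237, 224, 55, 43, 69, 69, 71, 67, 71, 74, 71]
252 [71, 72, 67, 70, 68, 75, 69, 34, 54, 162, 237, 228, 227, 231, 235, 240, 39, 39, 71, 72, 69, 68, 68, 71, 69]
258 [192, 178, 52, 66, 66, 72, 32, 54, 70, 59, 64, 67, 55, 65, 70, 64, 50, 72, 67, 72, 68, 69, 55, 114, 199]
264 [188, 188, 190, 192, 198, 192, 13, 62, 60, 68, 57, 70, 68, 72, 61, 53, 34, 54, 145, 182, 195, 193, 189, 188, 188]
270 [189, 190, 191, 190, 195, 184, 51, 62, 66, 70, 71, 63, 62, 59, 70, 38, 159, 144, 125, 133, 123, 125, 142, 129, 185]
276 [138, 108, 124, 126, 133, 35, 50, 64, 68, 67, 58, 65, 63, 65, 59, 106, 205, 202, 199, 201, 202, 200, 197, 197, 199]
282 [203, 202, 203, 201, 202, 211, 141, 97, 60, 51, 53, 57, 56, 56, 58, 212, 199, 199, 199, 201, 203, 197, 201, 198, 197]
```

```bash
python3 -m creep '[{"tx":-0.006,"ty":0.003,"tz":0,"rx":0,"ry":0,"rz":0},{"tx":0,"ty":0,"tz":0.15,"rx":0,"ry":0,"rz":0.083},{"tx":0,"ty":0,"tz":0.2,"rx":0,"ry":0,"rz":0},{"tx":0,"ty":0,"tz":0.14,"rx":0,"ry":0,"rz":0},{"tx":0,"ty":0,"tz":0,"rx":0,"ry":0,"rz":0},{"tx":0,"ty":0,"tz":0,"rx":0,"ry":0,"rz":0}]' 0.5 && python3 -m creep '[{"tx":0,"ty":0,"tz":0,"rx":0,"ry":0,"rz":0},{"tx":0,"ty":0,"tz":0,"rx":0,"ry":0,"rz":0},{"tx":0,"ty":0,"tz":0,"rx":0,"ry":0,"rz":0},{"tx":0,"ty":0,"tz":0,"rx":0,"ry":0,"rz":0},{"tx":0,"ty":0,"tz":0,"rx":0,"ry":0,"rz":0},{"tx":0,"ty":0,"tz":0,"rx":0,"ry":0,"rz":0}]' 0
cat > t.py <<'E'
from h import *
s=telemetry.state();R=s["ee_rot"]
print("t",s["clock"],"Tz",s["ft_torque"][2].round(3),"eff6",s["joint_efforts"][5].round(3),"yaw",np.degrees(np.arctan2(R[1,1],R[0,1])).round(2),"q6",s["qpos"][5].round(4),"F",s["wrist_force"].round(1),"tcp",s["tcp_pos"].round(1),"w",round(s["width"],3))
E
python3 t.py
```

```text
clock: 12.35
tcp_pos: [569.6, 98.9, 73.2]
ee_rot: [[-0.962, 0.273, 0.002], [0.273, 0.962, -0.0], [-0.002, 0.0, -1.0]]
wrist_force: [0.2, 0.8, 0.3]
width: 0.498
grip_force: 0.0
clock: 13.1
tcp_pos: [568.7, 98.5, 72.1]
ee_rot: [[-0.962, 0.272, 0.0], [0.272, 0.962, -0.001], [-0.0, -0.001, -1.0]]
wrist_force: [-2.2, -2.6, 3.4]
width: 0.129
grip_force: 30.0
t 13.1 Tz -0.01 eff6 -0.003 yaw 74.19 q6 -1.332 F [-2.2 -2.6  3.4] tcp [568.7  98.5  72.1] w 0.129
```

```bash
python3 -m creep '[{"tx":0,"ty":0,"tz":0,"rx":0,"ry":0,"rz":0.05},{"tx":0,"ty":0,"tz":0,"rx":0,"ry":0,"rz":0.05}]' 0 >/dev/null; python3 t.py; python3 -m creep '[{"tx":0,"ty":0,"tz":0,"rx":0,"ry":0,"rz":0.05},{"tx":0,"ty":0,"tz":0,"rx":0,"ry":0,"rz":0.05}]' 0 >/dev/null; python3 t.py;  python3 -m creep '[{"tx":0,"ty":0,"tz":0,"rx":0,"ry":0,"rz":0.05}]' 0 >/dev/null; python3 t.py
```

```text
t 13.35 Tz 0.185 eff6 -0.459 yaw 65.08 q6 -1.1727 F [-1.8 -3.4  4. ] tcp [568.7  98.4  72.1] w 0.13
t 13.6 Tz 0.197 eff6 -0.456 yaw 56.08 q6 -1.0157 F [-2.3 -2.4  4.6] tcp [568.7  98.4  72.1] w 0.128
t 13.725 Tz 0.222 eff6 -0.456 yaw 51.58 q6 -0.9371 F [-1.7 -3.9  4.2] tcp [568.6  98.3  72.1] w 0.124
```

```bash
python3 -m creep '[{"tx":0,"ty":0,"tz":0,"rx":0,"ry":0,"rz":0.03}]' 0 >/dev/null; python3 t.py; python3 -m creep '[{"tx":0,"ty":0,"tz":0,"rx":0,"ry":0,"rz":0.03}]' 0 >/dev/null; python3 t.py;  python3 -m creep '[{"tx":0,"ty":0,"tz":0,"rx":0,"ry":0,"rz":0.03}]' 0 >/dev/null; python3 t.py
```

```text
t 13.85 Tz 0.182 eff6 -0.114 yaw 48.93 q6 -0.8908 F [-1.1 -3.8  4.8] tcp [568.7  98.3  72.1] w 0.129
t 13.975 Tz 0.219 eff6 -0.194 yaw 46.24 q6 -0.8439 F [-2.1 -3.2  5.1] tcp [568.6  98.3  72.2] w 0.128
t 14.1 Tz 0.24 eff6 -0.191 yaw 43.54 q6 -0.7968 F [-2.5 -3.1  3.8] tcp [568.6  98.3  72.1] w 0.131
```

```bash
python3 -m creep '[{"tx":0,"ty":0,"tz":0,"rx":0,"ry":0,"rz":0.03}]' 0 >/dev/null; python3 t.py; python3 -m creep '[{"tx":0,"ty":0,"tz":0,"rx":0,"ry":0,"rz":0.03}]' 0 >/dev/null; python3 t.py
```

```text
t 14.225 Tz 0.189 eff6 -0.191 yaw 40.84 q6 -0.7497 F [-1.2 -3.5  4.4] tcp [568.6  98.3  72.1] w 0.13
t 14.35 Tz 0.201 eff6 -0.191 yaw 38.14 q6 -0.7025 F [-2.2 -4.1  4.9] tcp [568.6  98.3  72.1] w 0.129
```

```bash
python3 -m creep '[{"tx":0,"ty":0,"tz":0,"rx":0,"ry":0,"rz":0.03}]' 0 >/dev/null; python3 t.py; python3 -m creep '[{"tx":0,"ty":0,"tz":0,"rx":0,"ry":0,"rz":0.03}]' 0 >/dev/null; python3 t.py;python3 -m creep '[{"tx":0,"ty":0,"tz":0,"rx":0,"ry":0,"rz":0.03}]' 0 >/dev/null; python3 t.py
```

```text
t 14.475 Tz 0.203 eff6 -0.184 yaw 35.44 q6 -0.6554 F [-1.5 -3.4  4.8] tcp [568.6  98.2  72.1] w 0.129
t 14.6 Tz 0.21 eff6 -0.181 yaw 32.74 q6 -0.6083 F [-2.7 -2.7  4. ] tcp [568.6  98.2  72.1] w 0.129
t 14.725 Tz 0.196 eff6 -0.181 yaw 30.05 q6 -0.5612 F [-1.8 -3.7  4.2] tcp [568.6  98.2  72.1] w 0.129
```

```bash
python3 -m creep '[{"tx":0,"ty":0,"tz":0,"rx":0,"ry":0,"rz":0.03}]' 0 >/dev/null; python3 t.py; python3 -m creep '[{"tx":0,"ty":0,"tz":0,"rx":0,"ry":0,"rz":0.03}]' 0 >/dev/null; python3 t.py;python3 -m creep '[{"tx":0,"ty":0,"tz":0,"rx":0,"ry":0,"rz":0.03}]' 0 >/dev/null; python3 t.py
```

```text
t 14.85 Tz 0.192 eff6 -0.181 yaw 27.34 q6 -0.5141 F [-2.3 -3.6  4.9] tcp [568.6  98.2  72.2] w 0.126
t 14.975 Tz 0.233 eff6 -0.181 yaw 24.64 q6 -0.4669 F [-2.3 -3.6  3.2] tcp [568.6  98.2  72.1] w 0.13
t 15.1 Tz 0.163 eff6 -0.181 yaw 21.94 q6 -0.4198 F [-1.9 -3.9  4.6] tcp [568.5  98.2  72.1] w 0.125
```

```bash
python3 -m creep '[{"tx":0,"ty":0,"tz":0,"rx":0,"ry":0,"rz":0.03}]' 0 >/dev/null; python3 t.py; python3 -m creep '[{"tx":0,"ty":0,"tz":0,"rx":0,"ry":0,"rz":0.03}]' 0 >/dev/null; python3 t.py;python3 -m creep '[{"tx":0,"ty":0,"tz":0,"rx":0,"ry":0,"rz":0.03}]' 0 >/dev/null; python3 t.py
```

```text
t 15.225 Tz 0.197 eff6 -0.181 yaw 19.24 q6 -0.3727 F [-2.3 -3.9  4.6] tcp [568.5  98.2  72.1] w 0.127
t 15.35 Tz 0.194 eff6 -0.181 yaw 16.55 q6 -0.3256 F [-3.1 -3.5  4.4] tcp [568.5  98.2  72.1] w 0.129
t 15.475 Tz 0.197 eff6 -0.181 yaw 13.84 q6 -0.2784 F [-3.  -3.2  4.4] tcp [568.5  98.2  72.1] w 0.133
```

```bash
python3 -m creep '[{"tx":0,"ty":0,"tz":0,"rx":0,"ry":0,"rz":0.03}]' 0 >/dev/null; python3 t.py; python3 -m creep '[{"tx":0,"ty":0,"tz":0,"rx":0,"ry":0,"rz":0.03}]' 0 >/dev/null; python3 t.py
```

```text
t 15.6 Tz 0.228 eff6 -0.181 yaw 11.14 q6 -0.2313 F [-2.1 -4.4  4.3] tcp [568.5  98.2  72.2] w 0.128
t 15.725 Tz 0.244 eff6 -0.181 yaw 8.45 q6 -0.1842 F [-2.6 -2.9  5.1] tcp [568.5  98.1  72.1] w 0.13
```

```bash
python3 -m creep '[{"tx":0,"ty":0,"tz":0,"rx":0,"ry":0,"rz":0.02}]' 0 >/dev/null; python3 t.py; python3 -m creep '[{"tx":0,"ty":0,"tz":0,"rx":0,"ry":0,"rz":0.02}]' 0 >/dev/null; python3 t.py
```

```text
t 15.85 Tz 0.185 eff6 -0.012 yaw 6.66 q6 -0.1531 F [-2.8 -4.6  5.3] tcp [568.4  98.2  72.1] w 0.13
t 15.975 Tz 0.196 eff6 -0.049 yaw 4.87 q6 -0.1218 F [-3.8 -4.4  4.6] tcp [568.4  98.1  72.1] w 0.13
```

```bash
python3 -m creep '[{"tx":0,"ty":0,"tz":0,"rx":0,"ry":0,"rz":0.02}]' 0 >/dev/null; python3 t.py; python3 -m creep '[{"tx":0,"ty":0,"tz":0,"rx":0,"ry":0,"rz":0.02}]' 0 >/dev/null; python3 t.py
```

```text
t 16.1 Tz 0.257 eff6 -0.004 yaw 3.07 q6 -0.0905 F [-3.5 -3.8  4.8] tcp [568.4  98.1  72.1] w 0.13
t 16.225 Tz 0.34 eff6 0.009 yaw 1.28 q6 -0.0591 F [-3.3 -4.7  5.5] tcp [568.4  98.2  72.1] w 0.128
```

```bash
python3 -m creep '[{"tx":0,"ty":0,"tz":0,"rx":0,"ry":0,"rz":0.02}]' 0 >/dev/null; python3 t.py
```

```text
t 16.35 Tz 0.195 eff6 -0.027 yaw -0.53 q6 -0.0276 F [-2.7 -5.1  5.5] tcp [568.4  98.1  72.1] w 0.128
```

```bash
python3 -m creep '[{"tx":0,"ty":0,"tz":0,"rx":0,"ry":0,"rz":0.02}]' 0 >/dev/null; python3 t.py
```

```text
t 16.475 Tz 0.189 eff6 -0.061 yaw -2.33 q6 0.0038 F [-3.9 -5.3  6.1] tcp [568.3  98.2  72.1] w 0.131
```

```bash
python3 -m creep '[{"tx":0,"ty":0,"tz":0,"rx":0,"ry":0,"rz":0.02}]' 0 >/dev/null; python3 t.py
```

```text
t 16.6 Tz 0.17 eff6 -0.098 yaw -4.14 q6 0.0353 F [-3.5 -4.6  5.9] tcp [568.3  98.2  72.1] w 0.132
```

```bash
python3 -m creep '[{"tx":0,"ty":0,"tz":0,"rx":0,"ry":0,"rz":0.02}]' 0 >/dev/null; python3 t.py
```

```text
t 16.725 Tz 0.102 eff6 -0.137 yaw -5.94 q6 0.0668 F [-4.  -4.6  5. ] tcp [568.3  98.2  72.1] w 0.131
```

```bash
python3 -m creep '[{"tx":0,"ty":0,"tz":0,"rx":0,"ry":0,"rz":0.02}]' 0 >/dev/null; python3 t.py
```

```text
t 16.85 Tz 0.022 eff6 -0.177 yaw -7.75 q6 0.0983 F [-4.6 -4.8  6.1] tcp [568.3  98.2  72.1] w 0.128
```

```bash
python3 -m creep '[{"tx":0,"ty":0,"tz":0,"rx":0,"ry":0,"rz":0.02}]' 0 >/dev/null; python3 t.py
```

```text
t 16.975 Tz 0.071 eff6 -0.218 yaw -9.55 q6 0.1298 F [-3.6 -4.9  6. ] tcp [568.2  98.2  72.1] w 0.132
```

```bash
python3 -m creep '[{"tx":0,"ty":0,"tz":0,"rx":0,"ry":0,"rz":0.02}]' 0 >/dev/null; python3 t.py
```

```text
t 17.1 Tz -0.004 eff6 -0.26 yaw -11.36 q6 0.1613 F [-4.2 -4.9  5.5] tcp [568.2  98.2  72.1] w 0.124
```

```bash
python3 -m creep '[{"tx":0,"ty":0,"tz":0,"rx":0,"ry":0,"rz":0.02}]' 0 >/dev/null; python3 t.py
```

```text
t 17.225 Tz -0.081 eff6 -0.302 yaw -13.17 q6 0.1928 F [-3.9 -5.2  6.7] tcp [568.2  98.2  72.1] w 0.127
```

```bash
python3 -m creep '[{"tx":0,"ty":0,"tz":0,"rx":0,"ry":0,"rz":0.01}]' 0 >/dev/null; python3 t.py
```

```text
t 17.35 Tz -0.058 eff6 -0.152 yaw -14.05 q6 0.2082 F [-4.3 -4.2  5.8] tcp [568.2  98.2  72.1] w 0.128
```

The torque has crossed zero and gone negative, so the clutch is past its dead point. Releasing and checking.

```bash
python3 -m creep '[{"tx":0,"ty":0,"tz":0,"rx":0,"ry":0,"rz":0},{"tx":0,"ty":0,"tz":0,"rx":0,"ry":0,"rz":0},{"tx":0,"ty":0,"tz":0,"rx":0,"ry":0,"rz":0},{"tx":0,"ty":0,"tz":0,"rx":0,"ry":0,"rz":0},{"tx":0,"ty":0,"tz":-0.15,"rx":0,"ry":0,"rz":0},{"tx":0,"ty":0,"tz":-0.2,"rx":0,"ry":0,"rz":0},{"tx":0,"ty":0,"tz":-0.15,"rx":0,"ry":0,"rz":0},{"tx":0.1,"ty":0,"tz":0,"rx":0,"ry":0,"rz":0},{"tx":0,"ty":0,"tz":0,"rx":0,"ry":0,"rz":0},{"tx":0,"ty":0,"tz":0,"rx":0,"ry":0,"rz":0}]' 0.4
python3 - <<'E'
from h import *
a=read_camera("wrist");cv2.imwrite("pics/w5.png",a[:,:,::-1])
E
```

```text
clock: 18.6
tcp_pos: [572.2, 118.6, 169.6]
ee_rot: [[0.241, 0.97, -0.004], [0.97, -0.241, -0.0], [-0.001, -0.004, -1.0]]
wrist_force: [0.7, 0.3, 0.7]
width: 0.401
grip_force: 0.0
```

View pics/w5.png

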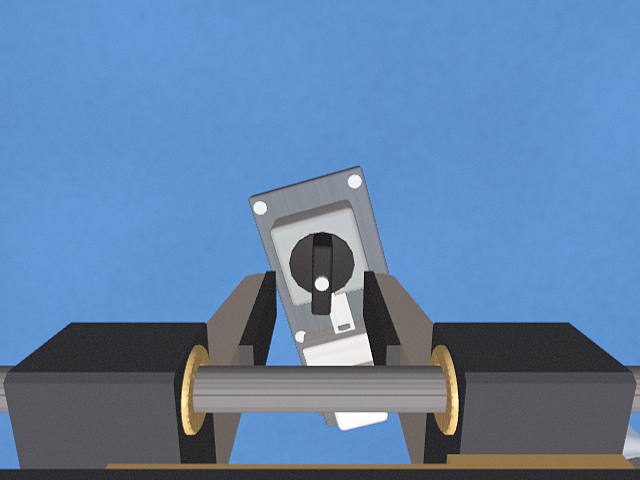

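The view shows the bar and pin at (321,283) and the block against the jaw, partly hidden by the gripper. The lugs are hidden on the near side, so I turn the view back to see them.

```bash
python3 -m creep '[{"tx":-0.1,"ty":0,"tz":0,"rx":0,"ry":0,"rz":0},{"tx":0,"ty":0,"tz":0,"rx":0,"ry":0,"rz":-0.115},{"tx":0,"ty":0,"tz":0,"rx":0,"ry":0,"rz":-0.115},{"tx":0,"ty":0,"tz":0,"rx":0,"ry":0,"rz":-0.115},{"tx":0,"ty":0,"tz":0,"rx":0,"ry":0,"rz":-0.115},{"tx":0,"ty":0,"tz":0,"rx":0,"ry":0,"rz":-0.115},{"tx":0,"ty":0,"tz":0,"rx":0,"ry":0,"rz":-0.115},{"tx":0,"ty":0,"tz":0,"rx":0,"ry":0,"rz":-0.115},{"tx":0,"ty":0,"tz":0,"rx":0,"ry":0,"rz":-0.115},{"tx":0,"ty":0,"tz":0,"rx":0,"ry":0,"rz":-0.115},{"tx":0,"ty":0.15,"tz":0,"rx":0,"ry":0,"rz":0},{"tx":0,"ty":0,"tz":0,"rx":0,"ry":0,"rz":0},{"tx":0,"ty":0,"tz":0,"rx":0,"ry":0,"rz":0}]' 0.4
python3 - <<'E'
from h import *
a=read_camera("wrist")[:,:,::-1]
cv2.imwrite("pics/w6.png",cv2.resize(a[140:340,60:340],None,fx=2.8,fy=2.8,interpolation=cv2.INTER_CUBIC))
E
```

```text
clock: 20.27
tcp_pos: [573.9, 127.1, 171.5]
ee_rot: [[-0.982, 0.189, -0.001], [0.189, 0.982, -0.001], [0.0, -0.001, -1.0]]
wrist_force: [0.5, -0.9, 0.7]
width: 0.398
grip_force: 0.0
```

View pics/w6.png

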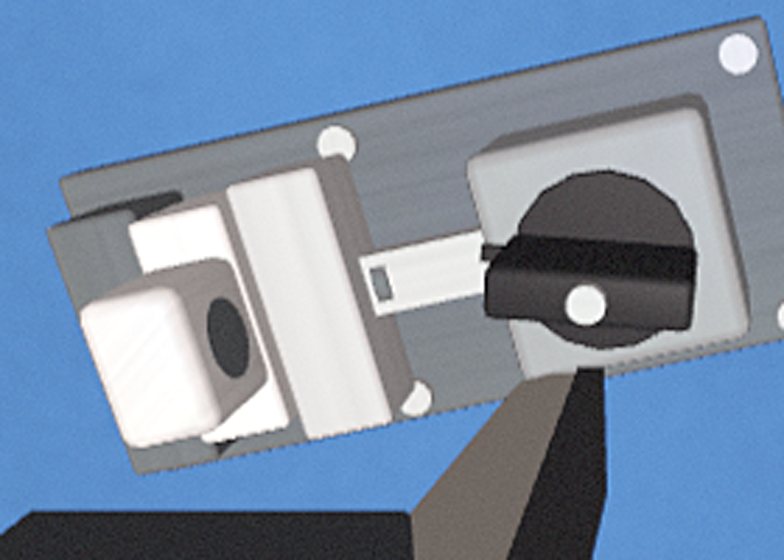

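The block stands clamped between the jaws. The knob lug at crop (487,252) has no steel collar lug beside it, and in the previous view the bar stayed where I released it, about 16° past the torque peak. Both fit a click that held, so I hand in.

```bash
python3 -c "
from cell import order;print(order.finish_job())"
```

```text
the job is handed in; nothing more can be done
None
```

The block is clamped upright in the vise; I turned the knob through the clutch click (torque peaked, then went just past zero), let go without turning on, and handed in at about 20 s. The steel collar lug was hidden in the last picture, so I did not see the 17° gap directly.

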